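Change over the push-push stop gates

TASK

The stop rail is still set for the last job: one of its two black-button gates is latched down. Change it over for the next bar so that the yellow-button gate is the only one down: push the button of the lowered black gate fully in and let it spring up, and push the yellow button fully in so that it stays latched down when you let go. Leave the black gate that is already up alone.

Things in the scene. Friction and masses are not known exactly. Their poses are not given: they have to be found in the camera images.
- stop_rail: aluminium length-stop rail, fixed, base plate 108 x 300 x 8 mm, bar channel along its -x side; origin under the gate row, x across, y along. Three gates 90 mm apart along y, in any order: grey housing 46 x 44 mm, top 66 mm above the table, button on top at its centre, steel blade hung from the button 48 mm to -x. A red band on the shaft shows while a gate is up.
- gate_yellow_top (a point): centre of the flat top of the yellow round push button (30 mm wide, 8 mm thick) of a push-push gate; moves with it; z up. Above the table: gate up 106 mm, latched down 92 mm, hard stop 83 mm. A push to the hard stop, then letting it rise, changes up to latched down and back; ending over 1.5 mm short of the stop may not. Spring 2 N up, 4 N at the stop. Starts up.
- gate_black_1_top (a point): centre of the flat top of the black round push button (30 mm wide, 8 mm thick) of a push-push gate; moves with it; z up. Above the table: gate up 106 mm, latched down 92 mm, hard stop 83 mm. A push to the hard stop, then letting it rise, changes up to latched down and back; ending over 1.5 mm short of the stop may not. Spring 2 N up, 4 N at the stop. One black gate starts down, one up.
- gate_black_2_top (a point): centre of the flat top of the black round push button (30 mm wide, 8 mm thick) of a push-push gate; moves with it; z up. Above the table: gate up 106 mm, latched down 92 mm, hard stop 83 mm. A push to the hard stop, then letting it rise, changes up to latched down and back; ending over 1.5 mm short of the stop may not. Spring 2 N up, 4 N at the stop. One black gate starts down, one up.

How it is judged (in metres and radians):
At the end, for the whole second after the job is handed in: The yellow button is latched down (its top between 88 and 98 mm above the table) and both black buttons are up (tops above 102 mm) (height (world z) of gate_yellow_top between 0.088 and 0.098 m and height (world z) of each of gate_black_1_top, gate_black_2_top above 0.102 m); the robot touches nothing.
It fails at once if the black gate that was already up is pushed down by 8 mm or more (height (world z) of gate_black_2_top below 0.0985 m).
It also fails if it takes over 38 s, if anything falls off the work surface, if the arm or the gripper's body presses on something with over 40 N, if the wrist force passes 120 N, or if a joint passes its speed limit or range.

ROBOT

A 6-joint arm with a two-finger parallel gripper is mounted at the origin on a cart in front of the work surface, level with it; the furniture and walls round the work are solid. World frame = base frame: x ahead of the robot, y to its left, z up, the work surface at z = 0. Lengths are in mm, angles in rad, forces in N, time in s.
With the tool pointing down it reaches from about 275 to 1000 mm from the base axis. Payload 8.4 kg.
Tool frame: the origin (TCP) lies at the very end of the fingers, on their centre line; the grasp point (between the pads) lies 19 mm behind it; z points along the fingers, x is the direction in which the jaws open and shut, and the axes are right-handed (so a half turn about z gives the same grasp; the last joint's range is limited). The gripper opens to 85 mm and grips with 20 to 120 N. Pads are 22 mm wide; open, the fingers measure 114 mm over their backs; the gripper's body (76 mm by 85 mm) begins 54 mm behind the grasp point. The pads swing forward as they close: fully open they stand 13 mm farther back than shut.
Start: joints at [-1.319, 0.353, 1.633, -0, 1.155, -0.002], TCP at [156.926, -604.981, 231.281] pointing down, gripper open.
Joint ranges: [-2.63, 2.63], [-0.92, 2.1], [0.06, 2.66], [-1.3, 4.44], [0, 2.69], [-3.02, 3.02]. Speed limits (rad/s): [2.22, 2.22, 2.79, 3.14, 3.14, 3.14].

INTERFACE

Orientations are given as [roll, pitch, yaw] about the fixed x, y, z axes, in that order (R = Rz(yaw) Ry(pitch) Rx(roll)).
In Python, from rig import r gives the robot as it stands.
- The arm moves only by the tool arm_command, never from a script. Its argument "targets" is a list of rows, each a list of 6 numbers: the shift along the tool's x, y, z in m, then the turn, a rotation vector about the tool's x, y, z in rad. A call has 1 to 20 rows; each row shifts and turns the commanded pose from where the row before left it, along the tool's axes as they then stand; what a row does not reach is not made up. A row lasts 1/12 s, in which the tool goes at most 41.7 mm and 7.16 degrees, less where a joint would pass 70% of its speed; a pose out of reach is approached as far as the arm can. A call is refused whole if a number of a shift passes 0.0417 or a number of a turn 0.125, either way. A call with a gripper value outside its range is refused whole. "fingers" is the finger opening in m, from 0 to 0.0854, set as the call begins (left out, the last holds). The fingers move at their own pace and stop on an object; "squeeze" is the grip in N (left out, the last holds). Time passes only in rows, so rows that do not move let the fingers close. It gives the time, the measured TCP pose, the force and the opening at its end, in the units of the state.
- r.sense(): the state, without advancing time (a new reading comes with each control period).
- r.grab_frame(name): name is "scene" or "top" or "wrist"; returns a dict with "image" (400x640x3 uint8, blue, green, red), "fx", "fy", "cx", "cy" (pixels), "k1" (the pictures are not rectified: a ray, as slopes to the right and down, at radius r is drawn at 1 + k1 r^2 times it, then the intrinsics apply), "xyz" and "orientation" of the camera in the world. Camera axes: x right, y down, z forward; pixel columns grow to the right and rows downward; lengths in mm; the calibration is good to about 2 mm. A picture is of the moment at which its call begins. There is no depth.
- r.sign_off(): hands the job in, once; it reports no verdict.
The state is a dict: "clock": time; "qpos": joint angles; "qvel": joint speeds; "joint_efforts": joint torques, N m; "eef_pos": TCP position; "tcp_rot": TCP orientation; "contact_force": force on the tool from outside, world axes, zero at the start; "wrist_torque": the same for the moment, N m; "opening": opening from 0.0 (shut) to 1.0 (fully open).
Only numpy, scipy, OpenCV 4.12 (cv2) and the standard library are available. Lean on these libraries where they do the work, as an engineer would, in place of code of your own. Each camera call takes 0.05 s, during which the arm holds its last target.

## Working session

There is one attempt and no reset: what is moved stays moved. The work goes in short steps, Python scripts to look and compute and a tool call to move; the robot and the scene stay as the last step left them, time stands still between calls to the robot, and variables do not carry over. Pictures are saved under pics/ and viewed, and the job is handed in when it is done.

Besides the shell and the picture viewer there is one more tool, called as name(argument=value, ...) on one line, values as JSON. arm_command: Moves the arm, as the interface text tells. Its arguments: {"type":"object","properties":{"targets":{"type":"array"},"fingers":{"type":"number"},"squeeze":{"type":"number"}},"required":["targets"]}

```bash
mkdir -p pics; ls
python3 - <<'E'
from rig import r
import cv2
print(r.sense())
for n in("scene","top","wrist"):
    f=r.grab_frame(n); cv2.imwrite(f"pics/{n}0.png",f["image"]); print(n,{k:v for k,v in f.items() if k!="image"})
E
```

```text
pics
{'clock': 0.0, 'qpos': array([-1.31939077e+00,  3.53623202e-01,  1.63410371e+00, -2.13506306e-05,
        1.15518684e+00, -2.39221801e-03]), 'qvel': array([ 0.00037702,  0.00026761,  0.00118112,  0.0009821 , -0.00010032,
       -0.00010124]), 'joint_efforts': array([-3.65700907e-03, -6.05255699e+01, -3.42075562e+01, -3.44549153e-04,
        9.34463984e-03,  3.79974324e-05]), 'eef_pos': array([ 156.81197089, -604.54135262,  230.5902704 ]), 'tcp_rot': array([ 3.14157629e+00,  1.32114648e-03, -1.31698993e+00]), 'contact_force': array([0.6915798 , 0.4148575 , 0.20324649]), 'wrist_torque': array([-0.0318723 ,  0.05405264,  0.02975062]), 'opening': 0.9991670918719225}
scene {'fx': 373.9349286028599, 'fy': 373.9349286028599, 'cx': 318.0368003566413, 'cy': 206.14420200842824, 'k1': -0.04491094991919346, 'xyz': array([245.22509176, 558.91730127, 584.98336597]), 'orientation': array([-2.19938856e+00, -1.47198871e-03, -2.53698255e+00])}
top {'fx': 408.38019839690486, 'fy': 408.38019839690486, 'cx': 322.857756908432, 'cy': 206.30462689052433, 'k1': -0.0847355308708109, 'xyz': array([540.49718364, -15.13276002, 924.58511454]), 'orientation': array([-3.05991871,  0.00561441, -1.59556136])}
wrist {'fx': 333.722728248306, 'fy': 333.722728248306, 'cx': 318.0929821905515, 'cy': 197.69233452165759, 'k1': 0.0010794684169122986, 'xyz': array([ 222.25831881, -586.76834543,  373.24488817]), 'orientation': array([ 2.87354481e+00,  1.72531132e-03, -1.31663800e+00])}
```

View pics/scene0.png

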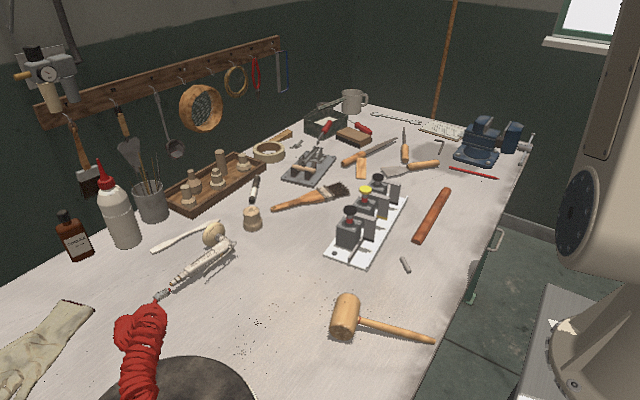

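View pics/top0.png

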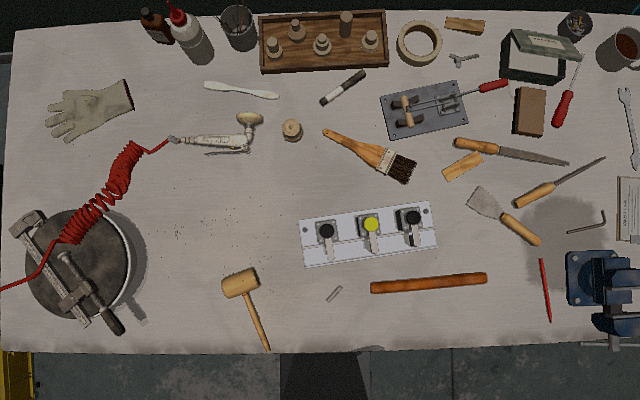

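View pics/wrist0.png

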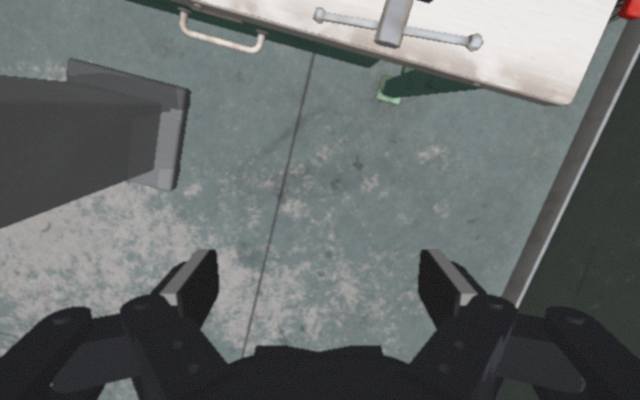

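The top view shows the rail with black (326,231), yellow (371,224) in the middle and black (413,217). I'll zoom in to see which black gate is down.

Run:
```python
import cv2,numpy as np
s=cv2.imread("pics/scene0.png")[160:280,310:430]; t=cv2.imread("pics/top0.png")[190:280,290:450]
cv2.imwrite("pics/z.png",np.vstack([cv2.resize(s,(400,400),interpolation=2),])); cv2.imwrite("pics/z2.png",cv2.resize(t,(800,450),interpolation=2))
```

```text
(no output)
```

View pics/z.png

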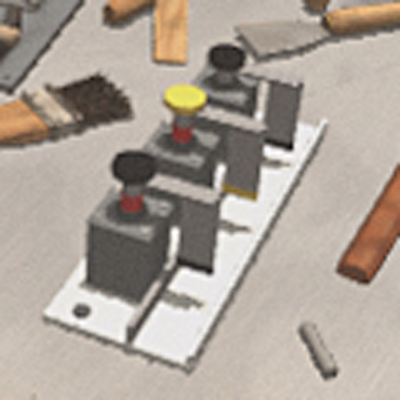

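View pics/z2.png

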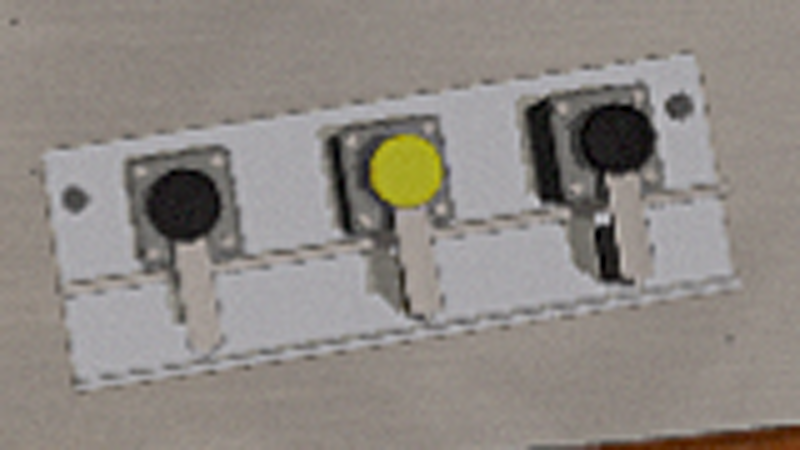

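The near black gate (+y, left in the top view) and the yellow gate show red bands, so both are up. The far black gate (-y, right in the top view) has no band, so it is the latched one. Next I'll measure positions.

```bash
cat > h.py <<'E'
import cv2,numpy as np
from scipy.spatial.transform import Rotation as R
def ray(f,u,v):
    K=np.array([[f["fx"],0,f["cx"]],[0,f["fy"],f["cy"]],[0,0,1]])
    p=cv2.undistortPoints(np.array([[[u,v]]],float),K,np.array([f["k1"],0,0,0]))[0,0]
    return f["xyz"],R.from_euler("xyz",f["orientation"]).apply([p[0],p[1],1])
def plane(f,u,v,z):
    o,d=ray(f,u,v); return o+d*(z-o[2])/d[2]
def blobs(mask,lo=20):
    n,_,st,c=cv2.connectedComponentsWithStats(mask.astype(np.uint8)*255)
    return [(c[i],st[i]) for i in range(1,n) if st[i,4]>=lo]
E
python3 - <<'E'
from rig import r
from h import *
f=r.grab_frame("top"); im=f["image"]; hsv=cv2.cvtColor(im,cv2.COLOR_BGR2HSV)
g=np.zeros(im.shape[:2],bool); g[195:275,298:442]=1
ye=(hsv[...,0]>20)&(hsv[...,0]<35)&(hsv[...,1]>150)&g
bl=(im.max(2)<50)&g
P=[]
for c,s in blobs(ye): print("Y",c,s,plane(f,*c,106))
for c,s in blobs(bl): print("B",c,s,plane(f,*c,106),plane(f,*c,92))
# scene yellow
f2=r.grab_frame("scene"); im=f2["image"];hsv=cv2.cvtColor(im,cv2.COLOR_BGR2HSV)
g=np.zeros(im.shape[:2],bool); g[165:275,320:410]=1
ye=(hsv[...,0]>20)&(hsv[...,0]<35)&(hsv[...,1]>150)&g
for c,s in blobs(ye,5): print("Ys",c,s,plane(f2,*c,104))
for c,s in blobs((im.max(2)<45)&g,10): print("Bs",c,s,plane(f2,*c,104),plane(f2,*c,90))
E
```

```text
Y [370.60606061 223.60606061] [364 217  15  14 165] [ 570.37778596 -107.06869758  106.        ]
B [398.47727273 220.07954545] [395 210   8  21  88] [ 575.99813005 -163.43091375  106.        ] [ 576.6052914  -165.96720975   92.        ]
B [412.64705882 217.50588235] [406 211  15  17 170] [ 580.42711027 -192.29593906  106.        ] [ 581.11001906 -195.32590438   92.        ]
B [357.67741935 226.29032258] [356 217   5  20  31] [565.66765438 -80.95506706 106.        ] [566.09813691 -82.08080498  92.        ]
B [326.36585366 230.40853659] [319 224  15  14 164] [559.01697843 -18.01977795 106.        ] [559.33371657 -18.0691537   92.        ]
B [410.94871795 240.15384615] [409 235   5  11  39] [ 535.09351714 -187.02121139  106.        ] [ 535.00109995 -189.96096473   92.        ]
Ys [364. 186.] [362 186   5   1   5] [ 577.48421577 -114.48467077  104.        ]
Ys [383.         217.57142857] [380 217   7   2   7] [485.27228047 -30.09149357 104.        ]
```

Spacing confirms it: near to yellow is 89.8 mm at height 106, and yellow to far is 88.9 mm at height 92. So the far black gate (581,-195) is down and the near one (559,-18) is up. I'll raise the arm, shut the fingers and travel over the far black gate, using a jaw direction across the rail (yaw about 0.12).

arm_command(targets=[[0,0,-0.035,0,0,0],[0,0,-0.035,0,0,0],[-0.0194,-0.0342,0,0,0,0],[-0.0194,-0.0342,0,0,0,0],[-0.0194,-0.0342,0,0,0,0],[-0.0194,-0.0342,0,0,0,0],[-0.0194,-0.0342,0,0,0,0],[-0.0194,-0.0342,0,0,0,0],[-0.0194,-0.0342,0,0,0,0],[-0.0194,-0.0342,0,0,0,0],[-0.0194,-0.0342,0,0,0,0],[-0.0194,-0.0342,0,0,0,0],[-0.0194,-0.0342,0,0,0,0],[-0.0194,-0.0342,0,0,0,0],[-0.0194,-0.0342,0,0,0,0],[-0.0194,-0.0342,0,0,0,0],[-0.0194,-0.0342,0,0,0,0]], fingers=0, squeeze=60)

```text
clock: 1.67
eef_pos: [581.5, -192.8, 301.3]
tcp_rot: [3.142, -0.0, -1.317]
contact_force: [0.3, -1.2, -0.3]
opening: -0.002
```

arm_command(targets=[[0,0,0,0,0,-0.12],[0,0,0,0,0,-0.12],[0,0,0,0,0,-0.12],[0,0,0,0,0,-0.12],[0,0,0,0,0,-0.12],[0,0,0,0,0,-0.12],[0,0,0,0,0,-0.12],[0,0,0,0,0,-0.12],[0,0,0,0,0,-0.12],[0,0,0,0,0,-0.12],[0,0,0,0,0,-0.12],[0,0,0,0,0,-0.12],[0,0,0,0,0,0],[0,0,0,0,0,0],[0,0,0,0,0,0]])

```text
clock: 2.92
eef_pos: [580.4, -194.5, 301.2]
tcp_rot: [-3.142, 0.0, 0.119]
contact_force: [-0.2, -0.4, 0.6]
opening: -0.001
```

Run:
```python
from rig import r
from h import *
s=r.sense(); print(s["clock"],s["eef_pos"],s["tcp_rot"],s["contact_force"],s["opening"],s["qpos"])
f=r.grab_frame("wrist"); cv2.imwrite("pics/w1.png",f["image"]); print(f["xyz"])
f=r.grab_frame("scene"); cv2.imwrite("pics/s1.png",f["image"])
```

```text
2.9167 [ 580.36942986 -194.48432508  301.18986022] [-3.14151655e+00  1.56804219e-04  1.19010112e-01] [-0.15066773 -0.4100645   0.60634366] -0.0011213472231822396 [-3.25794943e-01  2.76168503e-01  1.58305223e+00  1.28143741e-06
  1.28254622e+00 -4.44805414e-01]
[ 572.98308984 -126.81536452  443.83461218]
```

View pics/w1.png

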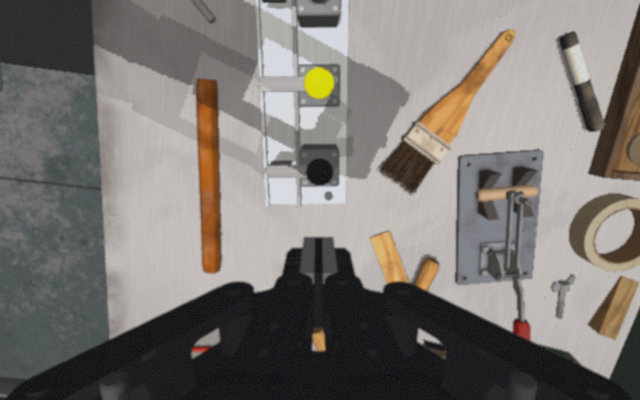

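View pics/s1.png

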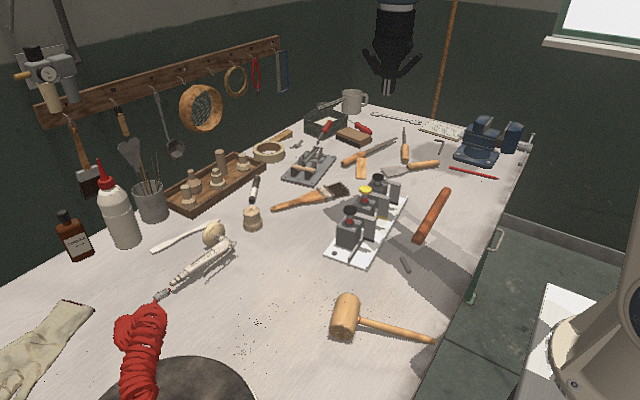

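The wrist view shows the black button at (319,171) and yellow at (319,83), with the shut tips at (318,240). I'll cross-check positions from this view.

Run:
```python
from rig import r
from h import *
f=r.grab_frame("wrist"); im=f["image"]; hsv=cv2.cvtColor(im,cv2.COLOR_BGR2HSV)
for c,s in blobs((hsv[...,0]>20)&(hsv[...,0]<35)&(hsv[...,1]>180)&(hsv[...,2]>150),200): print("Y",c,s,plane(f,*c,106))
m=(im.max(2)<35); g=np.zeros_like(m); g[145:200,298:345]=1
for c,s in blobs(m&g,100): print("B",c,s,plane(f,*c,92),plane(f,*c,106))
print(r.sense()["eef_pos"])
```

```text
Y [318.94805195  82.60606061] [305  68  29  30 693] [ 571.06810091 -105.08832671  106.        ]
B [319.24034335 171.41416309] [307 159  25  25 466] [ 582.208529   -193.50733127   92.        ] [ 581.83835035 -190.85444203  106.        ]
[ 580.42275243 -194.49160656  301.26786152]
```

arm_command(targets=[[0.001,0,0.032,0,0,0],[0,0,0.032,0,0,0],[0,0,0.032,0,0,0],[0,0,0.032,0,0,0],[0,0,0.032,0,0,0],[0,0,0.03,0,0,0],[0,0,0.005,0,0,0],[0,0,0,0,0,0],[0,0,0,0,0,0],[0,0,0,0,0,0]])

```text
clock: 3.9
eef_pos: [582.9, -194.9, 108.4]
tcp_rot: [3.14, -0.003, 0.123]
contact_force: [0.4, 0.0, -0.2]
opening: -0.001
```

Run:
```python
from rig import r
from h import *
f=r.grab_frame("wrist"); cv2.imwrite("pics/w2.png",f["image"])
f=r.grab_frame("scene"); cv2.imwrite("pics/s2.png",cv2.resize(f["image"][100:260,310:510],(800,640))[:600])
```

```text
(no output)
```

View pics/w2.png

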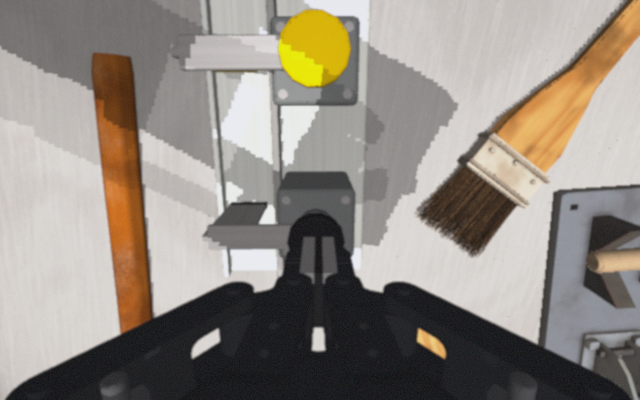

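View pics/s2.png

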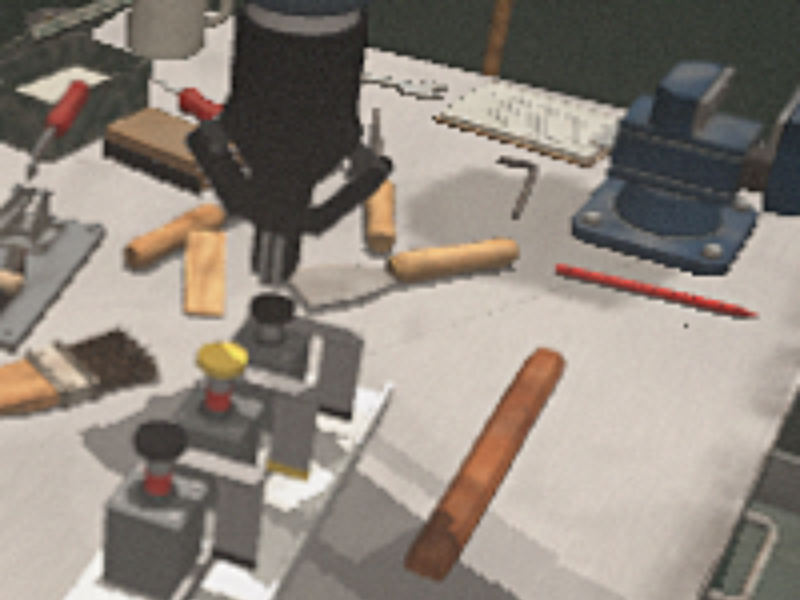

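The tips sit centred over the lowered black button and the linkage clears the neighbours. Pressing.

arm_command(targets=[[0,0,0.005,0,0,0],[0,0,0.005,0,0,0],[0,0,0.005,0,0,0],[0,0,0.004,0,0,0],[0,0,0.002,0,0,0],[0,0,0,0,0,0],[0,0,0,0,0,0],[0,0,0,0,0,0],[0,0,0,0,0,0]])

```text
clock: 4.75
eef_pos: [581.6, -194.4, 85.5]
tcp_rot: [3.141, -0.0, 0.123]
contact_force: [0.4, 0.3, 4.1]
opening: -0.002
```

arm_command(targets=[[0,0,0.001,0,0,0],[0,0,0.001,0,0,0],[0,0,0.001,0,0,0],[0,0,0,0,0,0],[0,0,0,0,0,0],[0,0,0,0,0,0]])

```text
clock: 5.25
eef_pos: [581.7, -194.5, 83.0]
tcp_rot: [3.141, -0.001, 0.123]
contact_force: [-0.4, -0.2, 11.2]
opening: -0.003
```

arm_command(targets=[[0,0,0.0005,0,0,0],[0,0,0,0,0,0],[0,0,0,0,0,0]])

```text
clock: 5.5
eef_pos: [581.7, -194.5, 83.0]
tcp_rot: [3.141, -0.001, 0.123]
contact_force: [-3.1, 0.7, 15.6]
opening: -0.003
```

arm_command(targets=[[0,0,-0.005,0,0,0],[0,0,-0.005,0,0,0],[0,0,-0.01,0,0,0],[0,0,-0.02,0,0,0],[0,0,-0.03,0,0,0],[0,0,-0.03,0,0,0],[0,0,0,0,0,0],[0,0,0,0,0,0],[0,0,0,0,0,0],[0,0,0,0,0,0]])

```text
clock: 6.33
eef_pos: [580.3, -194.0, 180.5]
tcp_rot: [-3.14, 0.002, 0.123]
contact_force: [0.3, 1.1, -0.2]
opening: 0.002
```

Run:
```python
from rig import r
from h import *
f=r.grab_frame("scene"); cv2.imwrite("pics/s3.png",cv2.resize(f["image"][130:280,310:460],(600,600)))
s=r.sense();print(s["eef_pos"],s["tcp_rot"])
yaw=s["tcp_rot"][2]; d=np.array([570.9,-106])-s["eef_pos"][:2]
print("tool dx dy",d@[np.cos(yaw),np.sin(yaw)],d@[np.sin(yaw),-np.cos(yaw)])
```

```text
[ 580.38149151 -194.02848477  180.37075144] [-3.14042059e+00  2.45435696e-03  1.23002691e-01]
tool dx dy 1.3906017832735098 -88.52671369869144
```

View pics/s3.png

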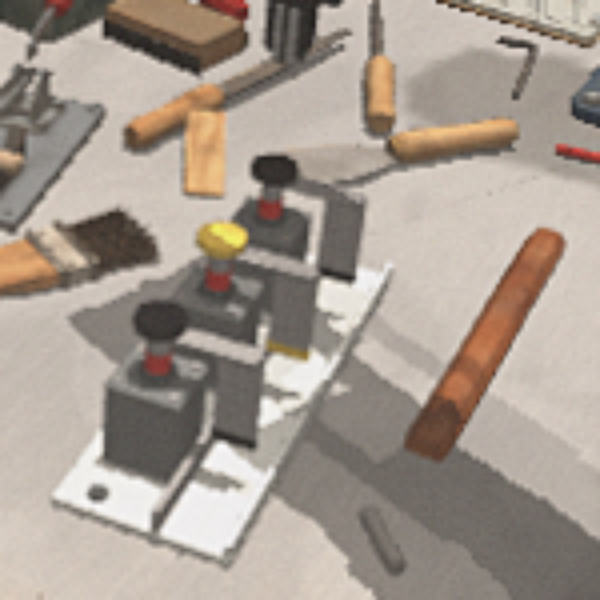

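The far black gate has sprung up, and red bands show on all three gates. Moving over yellow.

arm_command(targets=[[0,-0.0295,0,0,0,0],[0,-0.0295,0,0,0,0],[0,-0.0295,0,0,0,0],[0,0,0,0,0,0],[0,0,0.03,0,0,0],[0,0,0.025,0,0,0],[0,0,0.005,0,0,0],[0,0,0,0,0,0],[0,0,0,0,0,0],[0,0,0,0,0,0],[0,0,0,0,0,0]])

```text
clock: 7.3
eef_pos: [571.5, -106.9, 123.1]
tcp_rot: [3.141, -0.002, 0.123]
contact_force: [0.5, -0.4, -0.6]
opening: -0.0
```

Run:
```python
from rig import r
from h import *
f=r.grab_frame("wrist"); cv2.imwrite("pics/w4.png",f["image"])
print(r.sense()["eef_pos"])
```

```text
[ 571.37288568 -106.87731616  122.99744107]
```

View pics/w4.png

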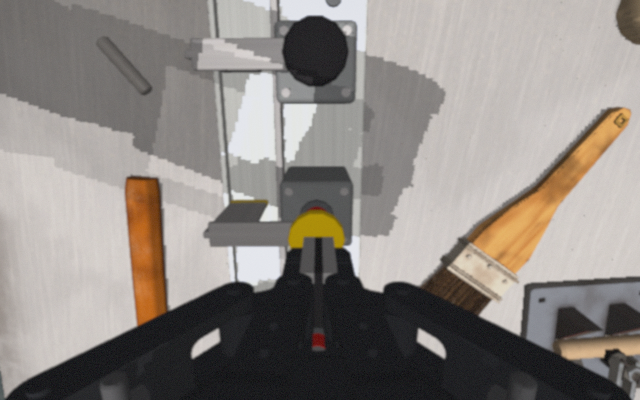

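The tips are centred over the yellow button at (316,230). Pressing.

arm_command(targets=[[0,0,0.008,0,0,0],[0,0,0.008,0,0,0],[0,0,0.006,0,0,0],[0,0,0.005,0,0,0],[0,0,0.005,0,0,0],[0,0,0.004,0,0,0],[0,0,0.002,0,0,0],[0,0,0,0,0,0],[0,0,0,0,0,0],[0,0,0,0,0,0]])

```text
clock: 8.18
eef_pos: [570.7, -106.6, 84.0]
tcp_rot: [3.142, -0.0, 0.123]
contact_force: [1.4, -0.8, 3.7]
opening: 0.001
```

arm_command(targets=[[0,0,0.001,0,0,0],[0,0,0.001,0,0,0],[0,0,0,0,0,0],[0,0,0,0,0,0],[0,0,0,0,0,0],[0,0,0,0,0,0]])

```text
clock: 8.68
eef_pos: [570.8, -106.6, 83.0]
tcp_rot: [3.141, -0.001, 0.123]
contact_force: [-1.7, -0.8, 14.8]
opening: 0.002
```

At the hard stop (83.0 mm, 14.8 N). Releasing straight up.

arm_command(targets=[[0,0,-0.005,0,0,0],[0,0,-0.005,0,0,0],[0,0,-0.01,0,0,0],[0,0,-0.02,0,0,0],[0,0,-0.03,0,0,0],[0,0,-0.04,0,0,0],[0,0,-0.04,0,0,0],[0,-0.0,-0.04,0,0,0],[0,0.04,0,0,0,0],[0,0.04,0,0,0,0],[0,0.04,0,0,0,0],[0,0,0,0,0,0],[0,0,0,0,0,0],[0,0,0,0,0,0]])

```text
clock: 9.85
eef_pos: [584.4, -225.3, 271.4]
tcp_rot: [-3.14, 0.002, 0.122]
contact_force: [-0.5, 0.8, -0.8]
opening: -0.004
```

Run:
```python
from rig import r
from h import *
f=r.grab_frame("scene"); cv2.imwrite("pics/s5.png",cv2.resize(f["image"][130:280,310:460],(600,600)))
f=r.grab_frame("top"); cv2.imwrite("pics/t5.png",f["image"])
s=r.sense();print(s["clock"],s["eef_pos"],s["contact_force"])
```

```text
9.95 [ 584.8032199  -224.52920486  271.62631748] [-0.08227785  0.11326629  0.02996212]
```

View pics/s5.png

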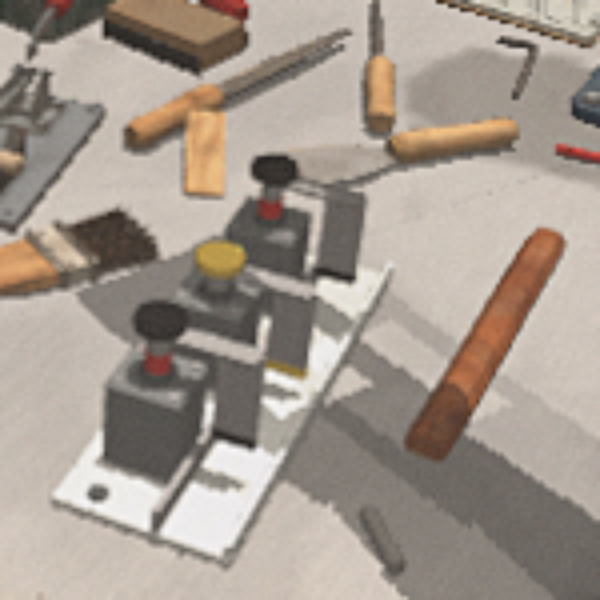

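Both black gates show red bands, at (158,363) and (270,208) in the crop. The yellow button at (220,262) has lost its band and sits lower, and the robot is clear, so I'll hand in.

Run:
```python
from rig import r
print(r.sign_off())
```

```text
the job is handed in; nothing more can be done
None
```

The rail is changed over: the yellow gate is now the only one down, and the job was handed in at about 10 s of the 38 s allowed.

- **Black gate that was down (far, -y end):** I pushed it to its hard stop (tool at 83.0 mm, 11–16 N) and it sprang up when released.
- **Yellow gate (middle):** I pushed it to its hard stop (83.0 mm, 14.8 N) and it stayed latched when released.
- **Black gate already up (near, +y end):** I never touched it.

The last scene picture shows red bands on both black gates. Yellow has no band and its button sits visibly lower. I judged these final heights from the picture and did not measure them in millimetres. The arm stands clear of everything with contact force near zero, and no check failed or disagreed beyond about 2 mm between camera views.

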